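Lock the pocket torch into the game rack

ROBOT

A 6-joint arm with a two-finger parallel gripper is mounted at the origin on the work surface. World frame = base frame: x ahead of the robot, y to its left, z up, the work surface at z = 0. Lengths are in mm, angles in rad, forces in N, time in s.
With the tool pointing down it reaches from about 275 to 750 mm from the base axis. Payload 10.2 kg.
Tool frame: the origin (TCP) lies at the very end of the fingers, on their centre line; the grasp point (between the pads) lies 19 mm behind it; z points along the fingers, y is the line along which they close (so a half turn about z gives the same grasp; the last joint's range is limited). The gripper opens to 85 mm and grips with 20 to 120 N. Pads are 22 mm wide; open, the fingers measure 114 mm over their backs; the gripper's body (76 mm by 85 mm) begins 54 mm behind the grasp point. The pads swing forward as they close: fully open they stand 13 mm farther back than shut.
Start: joints at [-1.413, 0.313, 1.498, -0, 1.331, -0.223], TCP at [195.111, -487.404, 231.294] pointing down, gripper open.
Joint ranges: [-2.94, 2.94], [-0.97, 2.17], [0.19, 2.56], [-1.23, 4.37], [0.02, 3.11], [-2.88, 2.88]. Speed limits (rad/s): [2.39, 2.39, 3.01, 3.14, 3.14, 3.14].

INTERFACE

Orientations are given as a unit quaternion [w, x, y, z].
In Python, from rig import ctrl gives the robot as it stands.
- The arm moves only by the tool step_arm, never from a script. Its argument "increments" is a list of rows, each a list of 3 entries, a list of its own where there are three numbers: the shift along the tool's x, y, z in cm, then the turn, a rotation vector about the tool's x, y, z in degrees, then the opening in per cent of the stroke, from 0 (shut) to 100 (fully open). A call has 1 to 8 rows; each row is the pose to reach, as a shift and turn from the pose commanded when the call began, along the tool's axes at that moment; what a row does not reach only later rows make up. A row lasts 1/8 s, in which the tool goes at most 62.5 mm and 10.7 degrees, less where a joint would pass 70% of its speed; a pose out of reach is approached as far as the arm can. A call with a gripper value outside its range is refused whole. The fingers move at their own pace and stop on an object; "squeeze" is the grip in N (left out, the last holds). Time passes only in rows, so rows that repeat a pose let the fingers close. It gives the time, the measured TCP pose, the force, the opening and the grip force at its end, in the units of the state.
- ctrl.sense(): the state, without advancing time (a new reading comes with each control period).
- ctrl.capture(name): name is "scene" or "top" or "wrist"; returns a dict with "img" (384x512x3 uint8, red, green, blue), "fx", "fy", "cx", "cy" (pixels), "k1" (the pictures are not rectified: a ray, as slopes to the right and down, at radius r is drawn at 1 + k1 r^2 times it, then the intrinsics apply), "extrinsics" (4x4, takes a point from camera to world coordinates). Camera axes: x right, y down, z forward; pixel columns grow to the right and rows downward; lengths in mm; the calibration is good to about 2 mm. A picture is of the moment at which its call begins. There is no depth.
- ctrl.finish_job(): hands the job in; it is judged then, once.
The state is a dict: "time_s": time; "joints": joint angles; "dq": joint speeds; "tau": joint torques, N m; "eef_pos": TCP position; "ee_rot": TCP orientation; "force": force on the tool from outside, world axes, zero at the start; "wrist_torque": the same for the moment, N m; "grip_width": opening from 0.0 (shut) to 1.0 (fully open); "grip_force": force on a finger pad.
Only numpy, scipy, OpenCV 4.12 (cv2) and the standard library are available. Lean on these libraries where they do the work, as an engineer would, in place of code of your own. Each camera call takes 0.05 s, during which the arm holds its last target. There are 200 camera calls.

TASK

Put the chrome torch away in the game rack: turn the rack's retaining bar a quarter turn to its open stop, take the torch out of its cradle and stand it upright on the floor of the empty bay, about the middle of the bay's length, then turn the bar back fully to its closed stop over it. Set the torch down gently wherever you put it, never dropping it or tipping it over, and leave the game cases and everything else undisturbed.

Things in the scene. Friction and masses are not known exactly. Their poses are not given: they have to be found in the camera images.
- rack: fixed grey plastic rack; origin under the middle of its slots, on the shelf (z = 0); x along the slots, y across. Base plate 10 mm thick, x -135 to 85, y -65 to 65 mm. Fins 3 mm thick, 170 mm long, up to 50 mm above the shelf, part two slots on each side of a wider empty bay. A 20 mm thick steel post at x = -120 mm carries the retaining bar
- bay (a point): centre of the floor of the rack's empty middle bay, 10 mm above the shelf; axes as the rack's. Bay 44 mm wide (y), 170 mm long (x), open at both ends. On each side stand game cases up to 115 mm above the shelf, faces 26 mm from the bay's middle (they may lean 5 mm at the top). A gripper finger fits in at the torch's narrow ends, but not beside its broad faces
- pivot (a point): point on the vertical turning axis of the retaining bar, at the bar's upper face, 130 mm above the shelf, 120 mm before the bay's centre (x = -120 mm in the rack's frame). Axes as the rack's
- tab (a point): middle of the grip tab of the flat aluminium retaining bar, 125 mm from the pivot axis, 150 mm above the shelf; turns with the bar. Tab: upright plate 10 mm thick (its y), 30 mm long (its x, away from the pivot), from the bar up to 163 mm above the shelf. Bar: 145 mm long from the pivot, 14 mm wide, level, 122 to 130 mm above the shelf (hub 132), just over the game cases
- bar (a joint): angle of the retaining bar in rad: 0 = closed stop, lying over the bay (along the rack's +x); 1.571 = open stop, square to the bay and clear of it (along the rack's -y). Opens clockwise seen from above; light friction, about 0.1 N m; stays where it is left. It starts closed or up to 0.2 rad ajar
- torch: chrome pocket torch in the shape of a flip-top lighter: an upright block 28 mm thick (x), 56 mm wide (y), 86 mm tall (z), about 0.11 to 0.23 kg; origin at the centre of its underside. It stands loose in the cradle; either way round will do
- cradle: fixed dark plastic cradle of the torch; base plate 70 x 92 x 8 mm (x, y, z), origin under its centre on the shelf; the torch stands on the plate. Two cheeks, 36 mm (x) by 10 mm (y), rise 95 mm above the shelf, 4 mm outside the torch's narrow ends and just above its top, so there it can be gripped only by its broad faces (along x). Lips 15 mm above the shelf at x = 18 to 23 mm on both sides
- case0: outermost (bay's -y) game case of the rack, 165 x 14 x 105 mm (x, y, z), loose, standing upright in a slot of the rack; origin at the centre of its underside, 10 mm above the shelf. Bystander: leave it standing in its slot
- case1: next to the bay on its -y side: game case of the rack, 165 x 14 x 105 mm (x, y, z), loose, standing upright in a slot of the rack; origin at the centre of its underside, 10 mm above the shelf. Bystander: leave it standing in its slot
- case2: next to the bay on its +y side: game case of the rack, 165 x 14 x 105 mm (x, y, z), loose, standing upright in a slot of the rack; origin at the centre of its underside, 10 mm above the shelf. Bystander: leave it standing in its slot
- case3: outermost (bay's +y) game case of the rack, 165 x 14 x 105 mm (x, y, z), loose, standing upright in a slot of the rack; origin at the centre of its underside, 10 mm above the shelf. Bystander: leave it standing in its slot
- ashtray: round glass ashtray with coins, 100 mm across, 35 mm high, origin at the centre of its underside. Bystander
- coaster: round blue silicone coaster, 90 mm across, 6 mm thick, lying loose, origin at the centre of its underside. Bystander
- remote: dark grey remote control lying flat, 160 x 44 x 18 mm (x, y, z; keys to 20 mm), origin at the centre of its underside. Bystander
- powerbank: dark grey power bank standing upright beside the cradle, 24 x 62 x 100 mm (x, y, z), origin at the centre of its underside. Bystander
Mind the look-alikes: they are no part of the job. Leave any yellow look-alike of the torch alone.

How it is judged:
By the outcome, as a careful person would: the job done as asked, in the order asked, and still so for the second after the job is handed in, with the robot touching nothing.
It also fails if it takes over 72 s, if anything falls off the work surface, if the arm or the gripper's body presses on something with over 40 N, if the wrist force passes 120 N, or if a joint passes its speed limit or range.

## Working session

There is one attempt and no reset: what is moved stays moved. The work goes in short steps, Python scripts to look and compute and a tool call to move; the robot and the scene stay as the last step left them, time stands still between calls to the robot, and variables do not carry over. Pictures are saved under pics/ and viewed, at most 10 in all, crops included, and the job is handed in when it is done.

Besides the shell and the picture viewer there is one more tool, called after "Emit:" as name([rows], argument=value, ...), one row to a line, values as JSON. step_arm: Moves the arm, as the interface text tells. Its arguments: {"type":"object","properties":{"increments":{"type":"array"},"squeeze":{"type":"number"}},"required":["increments"]}

```bash
ls; mkdir -p pics
cat > h.py <<'E'
import numpy as np, cv2
from scipy.spatial.transform import Rotation as R
from rig import ctrl
def save(c,name):
    d=ctrl.capture(c); cv2.imwrite(f'pics/{name}.png',d['img'][:,:,::-1]); np.save(f'pics/{name}.npy',{k:d[k] for k in d if k!='img'},allow_pickle=True); return d
def load(name): return np.load(f'pics/{name}.npy',allow_pickle=True).item()
def ray(d,u,v):
    K=np.array([[d['fx'],0,d['cx']],[0,d['fy'],d['cy']],[0,0,1.]])
    p=cv2.undistortPoints(np.array([[[u,v]]],float),K,np.array([d['k1'],0,0,0.]))[0,0]
    E=np.array(d['extrinsics']); return E[:3,3],E[:3,:3]@np.array([p[0],p[1],1])
def atz(d,u,v,z):
    o,r=ray(d,u,v); return o+r*(z-o[2])/r[2]
def proj(d,P):
    K=np.array([[d['fx'],0,d['cx']],[0,d['fy'],d['cy']],[0,0,1.]])
    T=np.linalg.inv(np.array(d['extrinsics'])); P=np.atleast_2d(np.array(P,float))
    return cv2.projectPoints(P,cv2.Rodrigues(T[:3,:3])[0],T[:3,3],K,np.array([d['k1'],0,0,0.]))[0][:,0]
def pose():
    s=ctrl.sense(); q=s['ee_rot']; return np.array(s['eef_pos']),R.from_quat([q[1],q[2],q[3],q[0]]).as_matrix(),s
def go(p,yaw=None):
    "shift in cm in tool axes to world p; turn about tool z (deg) so tool y lies at world yaw (deg), mod 180"
    q,M,s=pose(); sh=M.T@(np.array(p)-q)/10
    a=np.degrees(np.arctan2(M[1,1],M[0,1])); 
    print('pos',q.round(1),'tool y yaw',a.round(1),'shift',sh.round(2), 'tilt',np.degrees(np.arccos(-M[2,2])).round(2),'J6',round(s['joints'][5],2),'t',s['time_s'])
    if yaw is not None: print('turn z', (-((yaw-a+90)%180-90)).round(1))
E
python3 - <<'E'
from h import *
for c in ('top','scene'):
    d=save(c,c+'0'); print(c,np.array(d['extrinsics']).round(2).tolist(),d['fx'],d['k1'])
cv2.imwrite('pics/t0b.png',cv2.resize(cv2.imread('pics/top0.png'),(800,600),interpolation=cv2.INTER_CUBIC))
cv2.imwrite('pics/s0b.png',cv2.resize(cv2.imread('pics/scene0.png'),(800,600),interpolation=cv2.INTER_CUBIC))
go([0,0,0],0)
E
```

```text
pics
top [[0.03, -1.0, 0.09, 427.2], [-1.0, -0.03, -0.0, 64.47], [0.01, -0.09, -1.0, 1074.76], [0.0, 0.0, 0.0, 1.0]] 440.08420531392585 0.04106188196496537
scene [[-0.67, 0.63, -0.4, 818.19], [0.74, 0.56, -0.36, 329.39], [-0.0, -0.54, -0.84, 766.27], [0.0, 0.0, 0.0, 1.0]] 355.90571783186505 -0.018506331861317057
pos [ 195.1 -487.2  230.8] tool y yaw -68.2 shift [-1.000e-02 -5.245e+01  2.314e+01] tilt 0.07 J6 -0.22 t 0.1
turn z -68.2
```

View pics/t0b.png

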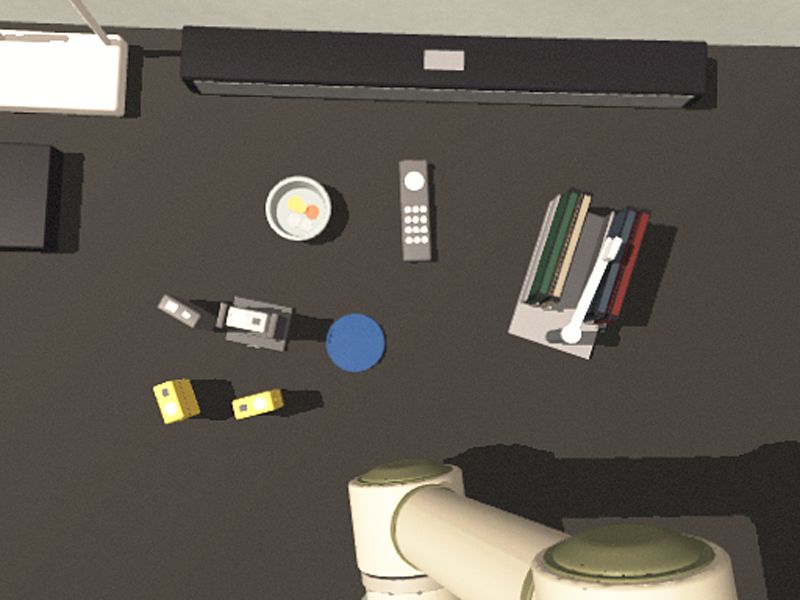

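View pics/s0b.png

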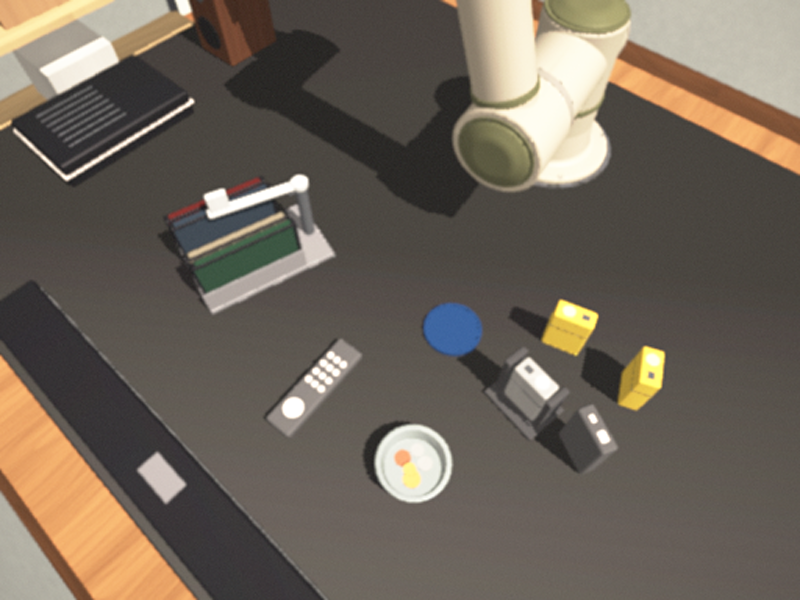

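The top view shows the hub at (571,334), the tab at (612,250) and the rack plate's near corners at (509,333) and (590,358). The torch top is near (247,319) with the cradle around it, the power bank is to its left and the yellow look-alikes are below. The bar is slightly ajar, turned to the right (-y).

Run:
```python
from h import *
d=load('top0'); s=load('scene0'); k=1.5625
def t(n,u,v,z): p=atz(d,u/k,v/k,z); print(n,p.round(1)); return p
h=t('hub',571,334,132); tb=t('tab',612,247,163); a=t('cornL',509,333,10); b=t('cornR',590,358,10)
print('rack yaw from edge',np.degrees(np.arctan2(*(a-b)[1::-1]))-90, 'len',np.linalg.norm(a-b),'bar yaw',np.degrees(np.arctan2(*(tb-h)[1::-1])),np.linalg.norm((tb-h)[:2]))
t('torch top',247,319,94); t('cheekL',222,315,95);t('cheekR',272,325,95)
c=[t('cr',*q,8) for q in ((293,308),(285,350),(219,337))]
t('pb',180,311,100);t('yel',258,404,86)
def tri(p,q):
    o1,r1=ray(d,p[0]/k,p[1]/k);o2,r2=ray(s,q[0]/k,q[1]/k)
    x=np.linalg.lstsq(np.c_[r1,-r2],o2-o1,rcond=None)[0]; m1=o1+x[0]*r1;m2=o2+x[1]*r2;print((m1+m2)/2,np.linalg.norm(m1-m2))
tri((571,334),(300,184)); tri((612,247),(216,200)); tri((247,319),(538,379))
i=cv2.imread('pics/top0.png')
A=cv2.resize(i[170:250,90:200],(560,407),interpolation=cv2.INTER_CUBIC); cv2.imwrite('pics/cr.png',A)
```

```text
hub [ 472.  -179.2  132. ]
tab [ 588.6 -224.8  163. ]
cornL [ 476.3 -115.    10. ]
cornR [ 441.7 -240.1   10. ]
rack yaw from edge -15.470835499659657 len 129.78253551532478 bar yaw -21.38269935226958 125.21653651398478
torch top [481.1 272.8  94. ]
cheekL [485.7 308.2  95. ]
cheekR [473.6 236.8  95. ]
cr [505.1 220.9   8. ]
cr [439.7 230.3   8. ]
cr [456.8 332.6   8. ]
pb [489.3 366.1 100. ]
yel [361.4 252.9  86. ]
[ 471.04186301 -179.24938084  126.31502833] 3.5902118223015327
[ 588.86676491 -226.49346155  153.27112526] 3.8003022159463034
[480.11541002 275.21388626  92.80960544] 4.733017644386812
```

View pics/cr.png

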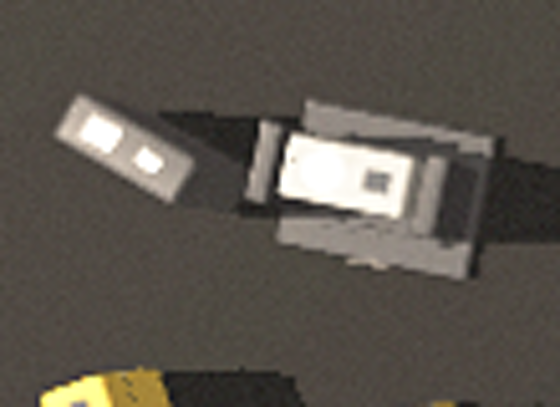

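The overhead grip crop agrees: the torch and cradle are at about yaw -9°, and the gaps to both cheeks are visible. The rack yaw is about -15.5° and the bar is about 0.1 rad ajar. Next I move above the tab.

Run:
```python
from h import *
go([588.6,-225,225],69)
```

```text
pos [ 195.1 -487.2  230.8] tool y yaw -68.2 shift [46.28 -9.71  0.6 ] tilt 0.07 J6 -0.22 t 0.1
turn z 42.8
```

Emit:
step_arm([
  [[6,-1,0],[0,0,-10],100],
  [[12,-2.5,0],[0,0,-20],100],
  [[18,-4,0],[0,0,-30],100],
  [[24,-5,0],[0,0,-40],100],
  [[30,-6.5,0],[0,0,-50],100],
  [[36,-8,0],[0,0,-60],100],
  [[42,-9,0],[0,0,-70],100],
  [[46.3,-9.7,0.5],[0,0,-80],100],
])

```text
time_s: 1.1
eef_pos: [590.7, -223.4, 226.0]
ee_rot: [-0.0, 0.628, 0.778, 0.0]
force: [0.7, 0.5, 0.4]
grip_width: 1.001
grip_force: 0.0
```

Run:
```python
from h import *
go([588.6,-225,225],69)
```

```text
pos [ 590.7 -223.4  226. ] tool y yaw 12.2 shift [-0.11 -0.24  0.1 ] tilt 0.01 J6 -0.76 t 1.1
turn z -56.8
```

Emit:
step_arm([
  [[-0.1,-0.2,0],[0,0,-10],60],
  [[-0.1,-0.2,0],[0,0,-20],60],
  [[-0.1,-0.2,0],[0,0,-30],60],
  [[-0.1,-0.2,0],[0,0,-40],60],
  [[-0.1,-0.2,0],[0,0,-50],60],
  [[-0.1,-0.2,0],[0,0,-57],60],
  [[-0.1,-0.2,0],[0,0,-57],60],
])

```text
time_s: 1.98
eef_pos: [587.0, -226.6, 225.9]
ee_rot: [-0.0, 0.184, 0.983, 0.0]
force: [0.8, 0.3, -0.9]
grip_width: 0.599
grip_force: 0.0
```

Run:
```python
from h import *
go([588.6,-225,138],69)
d=save('wrist','w1'); print(np.array(d['extrinsics']).round(2))
print(proj(d,[[588.6,-224.8,163],[472,-179.2,132]]))
```

```text
pos [ 587.  -226.6  225.9] tool y yaw 68.7 shift [-0.1   0.21  8.79] tilt 0.05 J6 -1.75 t 1.975
turn z -0.3
[[ 3.6000e-01  9.0000e-01  2.6000e-01  5.2137e+02]
 [ 9.3000e-01 -3.5000e-01 -1.0000e-01 -2.0072e+02]
 [ 0.0000e+00  2.8000e-01 -9.6000e-01  3.6921e+02]
 [ 0.0000e+00  0.0000e+00  0.0000e+00  1.0000e+00]]
[[256.08320692 208.68180614]
 [256.46598834  16.84427014]]
```

View pics/w1.png

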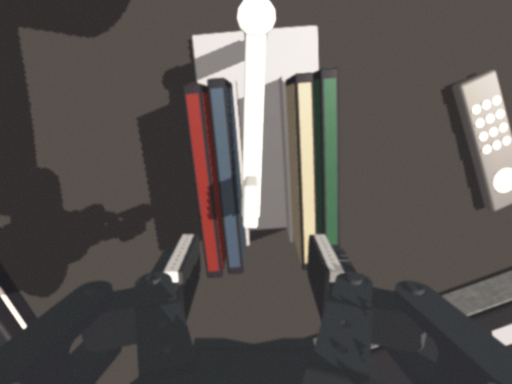

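The wrist view shows the hub at (257,15), the bar running down to its tip near (250,226), and the tab top at about (251,180–205). That is within a few mm of the prediction, so I go down and grip.

Run:
```python
from h import *
d=load('w1')
h=atz(d,257,15,132);b=atz(d,250,226,130);t1=atz(d,251,182,163);t2=atz(d,250,205,163)
print(h,b,t1,t2,np.linalg.norm(b-h))
for p in (b,t1,t2): print(np.degrees(np.arctan2(p[1]-h[1],p[0]-h[0])),np.linalg.norm((p-h)[:2]))
# rack plate edges z=10, bay direction: fins/case lines
for u,v in ((193,36),(318,27)): print(atz(d,u,v,10))
```

```text
[ 471.05038949 -178.44888635  132.        ] [ 611.1749829  -238.39279404  130.        ] [ 570.08540819 -221.23775076  163.        ] [ 584.68231937 -227.66584289  163.        ] 152.42104102864323
-23.16075744188554 152.40791891583373
-23.367141176288317 107.88337149788238
-23.418696386079176 123.83264634015087
[ 439.73747565 -235.6142818    10.        ]
[ 478.13259902 -112.63330022   10.        ]
```

Emit:
step_arm([
  [[0,0,4],[0,0,0],60],
  [[-0.1,0,7],[0,0,0],60],
  [[-0.1,0,8.6],[0,0,0],60],
  [[-0.1,0,8.6],[0,0,0],60],
])

```text
time_s: 2.52
eef_pos: [587.9, -226.9, 139.7]
ee_rot: [-0.001, 0.184, 0.983, 0.0]
force: [0.8, 0.2, -0.8]
grip_width: 0.596
grip_force: 0.0
```

Emit:
step_arm([
  [[0,0,0],[0,0,2],0],
  [[0,0,0],[0,0,2],0],
  [[0,0,0],[0,0,2],0],
  [[0,0,0],[0,0,2],0],
  [[0,0,0],[0,0,2],0],
  [[0,0,0],[0,0,2],0],
], squeeze=20)

```text
time_s: 3.28
eef_pos: [588.4, -227.5, 141.4]
ee_rot: [0.001, 0.201, 0.98, -0.001]
force: [-1.5, -1.5, 6.6]
grip_width: 0.115
grip_force: 23.0
```

```bash
cat > arc.py <<'E'
from h import *
import sys
def arc(a1,n,piv=np.array([471.3,-178.8])):
    q,M,s=pose(); r0=q[:2]-piv; a0=np.degrees(np.arctan2(r0[1],r0[0])); r=np.linalg.norm(r0)
    ty=np.degrees(np.arctan2(M[1,1],M[0,1])); print('r',r,'a0',a0,'tool y',ty,s['grip_width'],s['force'],s['grip_force'])
    for i in range(1,n+1):
        a=a0+(a1-a0)*i/n; c=np.radians(a); p=np.array([*(piv+r*np.array([np.cos(c),np.sin(c)])),q[2]])
        sh=M.T@(p-q)/10; print([[*sh.round(1)[:2],0],[0,0,round(-(a-a0),1)]])
E
python3 - <<'E'
from arc import *
arc(-106,16)
E
```

```text
r 126.78117173143606 a0 -22.591504267154157 tool y 66.83596149571947 0.11461136476799912 [-1.53222929 -1.51688475  6.58166027] 23.044934570789337
[[np.float64(0.0), np.float64(-1.2), 0], [0, 0, np.float64(5.2)]]
[[np.float64(0.2), np.float64(-2.3), 0], [0, 0, np.float64(10.4)]]
[[np.float64(0.4), np.float64(-3.4), 0], [0, 0, np.float64(15.6)]]
[[np.float64(0.8), np.float64(-4.5), 0], [0, 0, np.float64(20.9)]]
[[np.float64(1.2), np.float64(-5.6), 0], [0, 0, np.float64(26.1)]]
[[np.float64(1.8), np.float64(-6.6), 0], [0, 0, np.float64(31.3)]]
[[np.float64(2.4), np.float64(-7.6), 0], [0, 0, np.float64(36.5)]]
[[np.float64(3.1), np.float64(-8.5), 0], [0, 0, np.float64(41.7)]]
[[np.float64(3.9), np.float64(-9.3), 0], [0, 0, np.float64(46.9)]]
[[np.float64(4.8), np.float64(-10.1), 0], [0, 0, np.float64(52.1)]]
[[np.float64(5.7), np.float64(-10.7), 0], [0, 0, np.float64(57.3)]]
[[np.float64(6.7), np.float64(-11.3), 0], [0, 0, np.float64(62.6)]]
[[np.float64(7.8), np.float64(-11.8), 0], [0, 0, np.float64(67.8)]]
[[np.float64(8.8), np.float64(-12.2), 0], [0, 0, np.float64(73.0)]]
[[np.float64(10.0), np.float64(-12.5), 0], [0, 0, np.float64(78.2)]]
[[np.float64(11.1), np.float64(-12.7), 0], [0, 0, np.float64(83.4)]]
```

Emit:
step_arm([
  [[0,-1.2,-0.2],[0,0,5.2],0],
  [[0.2,-2.3,-0.2],[0,0,10.4],0],
  [[0.4,-3.4,-0.2],[0,0,15.6],0],
  [[0.8,-4.5,-0.2],[0,0,20.9],0],
  [[1.2,-5.6,-0.2],[0,0,26.1],0],
  [[1.8,-6.6,-0.2],[0,0,31.3],0],
  [[2.4,-7.6,-0.2],[0,0,36.5],0],
  [[3.1,-8.5,-0.2],[0,0,41.7],0],
])

```text
time_s: 4.28
eef_pos: [525.8, -293.8, 141.5]
ee_rot: [0.0, 0.538, 0.843, -0.0]
force: [1.9, -4.1, -6.0]
grip_width: 0.11
grip_force: 19.5
```

Run:
```python
from arc import *
arc(-107,8)
```

```text
r 127.23073162432728 a0 -64.64647996823241 tool y 24.929947531354394 0.10975390958941526 [ 1.90678677 -4.09128322 -6.00630546] 19.450277388095856
[[np.float64(0.0), np.float64(-1.2), 0], [0, 0, np.float64(5.3)]]
[[np.float64(0.2), np.float64(-2.3), 0], [0, 0, np.float64(10.6)]]
[[np.float64(0.5), np.float64(-3.5), 0], [0, 0, np.float64(15.9)]]
[[np.float64(0.8), np.float64(-4.6), 0], [0, 0, np.float64(21.2)]]
[[np.float64(1.3), np.float64(-5.7), 0], [0, 0, np.float64(26.5)]]
[[np.float64(1.9), np.float64(-6.7), 0], [0, 0, np.float64(31.8)]]
[[np.float64(2.5), np.float64(-7.7), 0], [0, 0, np.float64(37.1)]]
[[np.float64(3.3), np.float64(-8.6), 0], [0, 0, np.float64(42.4)]]
```

Emit:
step_arm([
  [[0,-1.2,0.1],[0,0,5.3],0],
  [[0.2,-2.3,0.1],[0,0,10.6],0],
  [[0.5,-3.5,0.1],[0,0,15.9],0],
  [[0.8,-4.6,0.1],[0,0,21.2],0],
  [[1.3,-5.7,0.1],[0,0,26.5],0],
  [[1.9,-6.7,0.1],[0,0,31.8],0],
  [[2.5,-7.7,0.1],[0,0,37.1],0],
  [[3.2,-8.5,0.1],[0,0,41],0],
])

```text
time_s: 5.28
eef_pos: [435.5, -300.8, 141.5]
ee_rot: [0.001, 0.799, 0.601, 0.0]
force: [2.0, -5.3, -1.6]
grip_width: 0.113
grip_force: 20.2
```

Run:
```python
from arc import *
arc(-109,1)
```

```text
r 127.18370684891968 a0 -106.34622303615643 tool y -16.094122451045042 0.113341112530578 [ 2.04424853 -5.34922807 -1.62998224] 20.211144983768463
[[np.float64(0.0), np.float64(-0.6), 0], [0, 0, np.float64(2.7)]]
```

Emit:
step_arm([
  [[0,-0.3,0],[0,0,1.5],0],
  [[0,-0.6,0],[0,0,2.5],0],
  [[0,-0.6,0],[0,0,2.5],0],
])

```text
time_s: 5.65
eef_pos: [434.4, -300.5, 141.7]
ee_rot: [0.006, 0.811, 0.585, 0.003]
force: [30.8, -12.3, -16.6]
grip_width: 0.114
grip_force: 28.8
```

Run:
```python
from arc import *
arc(-111,1)
```

```text
r 127.1628160518041 a0 -106.8870016870791 tool y -18.414871810654216 0.11361450499072952 [ 30.81001197 -12.30882681 -16.59600674] 28.80002967600376
[[np.float64(0.0), np.float64(-0.9), 0], [0, 0, np.float64(4.1)]]
```

The force jumped to 31 N, so the bar is on its open stop. I release the tab and rise.

Emit:
step_arm([
  [[0,0.5,0],[0,0,0],0],
  [[0,0.5,0],[0,0,0],40],
  [[0,0.5,0],[0,0,0],60],
  [[0,0.5,0],[0,0,0],60],
  [[0,0.5,-5],[0,0,0],60],
  [[0,0.5,-10],[0,0,0],80],
])

```text
time_s: 6.4
eef_pos: [434.2, -299.7, 242.5]
ee_rot: [-0.001, 0.811, 0.585, 0.0]
force: [1.0, -0.2, 0.6]
grip_width: 0.79
grip_force: 0.0
```

Run:
```python
from h import *
go([450,265,240],-9)
```

```text
pos [ 434.2 -299.7  242.5] tool y yaw -18.4 shift [ 54.08 -16.32   0.3 ] tilt 0.06 J6 -0.51 t 6.4
turn z -9.4
```

Emit:
step_arm([
  [[6,-1.8,0],[0,0,-1],100],
  [[12,-3.6,0],[0,0,-3],100],
  [[18,-5.4,0],[0,0,-5],100],
  [[24,-7.2,0],[0,0,-7],100],
  [[30,-9,0],[0,0,-9],100],
  [[36,-10.8,0],[0,0,-9.4],100],
  [[42,-12.6,0],[0,0,-9.4],100],
  [[48,-14.4,0],[0,0,-9.4],100],
])

```text
time_s: 7.4
eef_pos: [448.8, 201.8, 241.5]
ee_rot: [0.0, 0.76, 0.65, 0.0]
force: [0.8, -0.3, 0.3]
grip_width: 0.999
grip_force: 0.0
```

Emit:
step_arm([
  [[4,-2.6,0],[0,0,0],100],
  [[5.8,-3,0],[0,0,0],100],
  [[5.8,-3,0],[0,0,0],100],
])

```text
time_s: 7.78
eef_pos: [428.7, 262.1, 241.3]
ee_rot: [0.0, 0.76, 0.65, 0.0]
force: [0.1, -0.3, -0.9]
grip_width: 1.004
grip_force: 0.0
```

Run:
```python
from h import *
go([480,272,60],-9)
d=save('wrist','w2'); print(proj(d,[[480,272,94]]))
```

```text
pos [428.7 262.1 241.3] tool y yaw -8.9 shift [ 1.78  4.91 18.13] tilt 0.01 J6 0.47 t 7.775
turn z 0.1
[[307.94420093 158.7743894 ]]
```

View pics/w2.png

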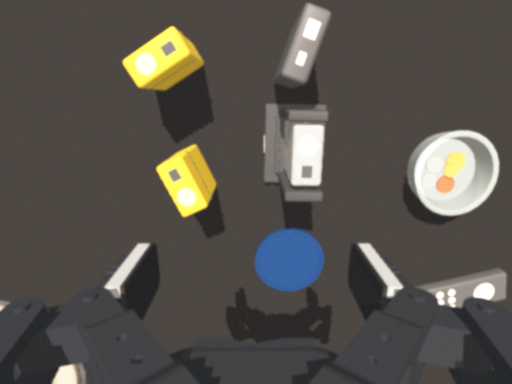

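The torch top is centred near (307,155) with cheeks at (308,116) and (303,195), and the prediction was (308,159). I measure from these.

Run:
```python
from h import *
d=load('w2')
c=atz(d,307,154.5,94); a=atz(d,308,116,95); b=atz(d,303,195,95); print(c,a,b,(a+b)/2,np.linalg.norm(a-b),np.degrees(np.arctan2(*(a-b)[1::-1]))-90)
g=cv2.cvtColor(cv2.imread('pics/w2.png'),6); m=(g>150).astype('uint8'); m[:,:270]=0;m[:,345:]=0;m[:110]=0;m[210:]=0
pts=cv2.findNonZero(m); r=cv2.minAreaRect(pts); print(r,atz(d,*r[0],94)); bx=cv2.boxPoints(r); w=np.array([atz(d,*p,94) for p in bx]); print(w.round(1))
c=(w.mean(0)); go([c[0],c[1],56],-9)
```

```text
[479.58567999 276.03728943  94.        ] [484.16783351 310.0178021   95.        ] [471.51767983 238.7843685   95.        ] [477.84275667 274.4010853   95.        ] 72.34796784386546 -10.070018847085308
((306.3695068359375, 154.45797729492188), (31.796083450317383, 62.594383239746094), 3.814074993133545) [479.02295024 276.1629307   94.        ]
[[459.3 250.6  94. ]
 [470.2 306.7  94. ]
 [497.9 300.6  94. ]
 [488.4 244.   94. ]]
pos [429.  261.2 241.3] tool y yaw -9.0 shift [ 2.19  4.71 18.53] tilt 0.02 J6 0.47 t 7.825
turn z 0.0
```

Emit:
step_arm([
  [[2.2,4.7,4],[0,0,1],100],
  [[2.2,4.8,9],[0,0,1],100],
  [[2.2,4.8,14],[0,0,1],100],
  [[2.2,4.8,18.5],[0,0,1],100],
  [[2.2,4.8,18.5],[0,0,1],100],
])

```text
time_s: 8.45
eef_pos: [478.5, 274.0, 54.0]
ee_rot: [-0.001, 0.767, 0.642, -0.003]
force: [-0.2, 0.6, 0.2]
grip_width: 1.001
grip_force: 0.0
```

Run:
```python
from h import *
go([478.7,275.3,56],-10)
```

```text
pos [478.5 274.   54. ] tool y yaw -10.1 shift [ 0.13 -0.01 -0.2 ] tilt 0.35 J6 0.48 t 8.45
turn z -0.1
```

Emit:
step_arm([
  [[0.1,0,0],[0,0,0],50],
  [[0.1,0,0],[0,0,0],40],
  [[0.1,0,0],[0,0,0],30],
  [[0.1,0,0],[0,0,0],15],
  [[0.1,0,0],[0,0,0],15],
  [[0.1,0,0],[0,0,0],15],
], squeeze=30)

```text
time_s: 9.2
eef_pos: [480.2, 277.1, 57.5]
ee_rot: [0.0, 0.766, 0.643, 0.001]
force: [-0.9, -0.5, 7.5]
grip_width: 0.329
grip_force: 31.6
```

Emit:
step_arm([
  [[0.1,0,-1],[0,0,0],15],
  [[0.1,0,-3],[0,0,0],15],
  [[0.1,0,-6],[0,0,0],15],
  [[0.1,0,-9],[0,0,0],15],
  [[0.1,0,-11.5],[0,0,0],15],
])

```text
time_s: 9.82
eef_pos: [479.7, 278.0, 172.9]
ee_rot: [0.0, 0.766, 0.643, 0.0]
force: [1.1, -1.0, -2.5]
grip_width: 0.323
grip_force: 30.6
```

Run:
```python
from h import *
go([420,20,168],-10)
print(pose()[2]['force'])
```

```text
pos [479.7 278.  172.9] tool y yaw -10.0 shift [-26.45  -1.41   0.48] tilt 0.03 J6 0.49 t 9.825
turn z 0.0
[ 1.06970257 -1.00979999 -2.49607857]
```

Emit:
step_arm([
  [[-3,-0.2,0],[0,0,0],15],
  [[-8,-0.4,0],[0,0,0],15],
  [[-13,-0.7,0],[0,0,0],15],
  [[-18,-1,0],[0,0,0],15],
  [[-23,-1.2,0],[0,0,0],15],
  [[-26,-1.4,0],[0,0,0],15],
  [[-26.4,-1.4,4],[0,0,0],15],
  [[-26.4,-1.4,8.5],[0,0,0],15],
])

```text
time_s: 10.82
eef_pos: [420.7, 19.8, 86.2]
ee_rot: [0.001, 0.766, 0.642, 0.001]
force: [0.5, 0.6, -1.5]
grip_width: 0.322
grip_force: 30.6
```

Emit:
step_arm([
  [[0,0,1.5],[0,0,0],15],
  [[0,0,2.5],[0,0,0],15],
  [[0,0,2.5],[0,0,0],15],
])

```text
time_s: 11.2
eef_pos: [420.3, 20.5, 61.4]
ee_rot: [-0.0, 0.766, 0.643, -0.0]
force: [0.1, -0.7, -2.5]
grip_width: 0.328
grip_force: 30.5
```

Run:
```python
from h import *
go([420,20,50],-10)
print(pose()[2]['force'])
```

```text
pos [420.3  20.5  61.4] tool y yaw -10.0 shift [-0.05 -0.02  1.14] tilt 0.02 J6 -0.06 t 11.2
turn z 0.0
[ 0.12237049 -0.70225365 -2.51085102]
```

Emit:
step_arm([
  [[0,0,0.4],[0,0,0],15],
  [[0,0,0.7],[0,0,0],15],
  [[0,0,0.9],[0,0,0],15],
  [[0,0,0.9],[0,0,0],15],
])

```text
time_s: 11.7
eef_pos: [420.3, 20.4, 52.3]
ee_rot: [-0.0, 0.766, 0.643, -0.0]
force: [0.6, -0.1, -2.3]
grip_width: 0.324
grip_force: 30.5
```

Emit:
step_arm([
  [[0,0,0.1],[0,0,0],15],
  [[0,0,0.2],[0,0,0],15],
  [[0,0,0.2],[0,0,0],15],
])

```text
time_s: 12.08
eef_pos: [420.3, 20.4, 50.3]
ee_rot: [-0.0, 0.766, 0.643, -0.0]
force: [0.6, -1.0, -1.6]
grip_width: 0.326
grip_force: 30.5
```

Emit:
step_arm([
  [[0,0,0.05],[0,0,0],15],
  [[0,0,0.1],[0,0,0],15],
  [[0,0,0.1],[0,0,0],15],
])

```text
time_s: 12.45
eef_pos: [420.3, 20.4, 49.4]
ee_rot: [0.0, 0.766, 0.643, 0.0]
force: [-1.3, 0.0, 0.8]
grip_width: 0.328
grip_force: 30.9
```

Emit:
step_arm([
  [[0,0,0.05],[0,0,0],15],
  [[0,0,0.05],[0,0,0],15],
])

```text
time_s: 12.7
eef_pos: [420.4, 20.4, 49.4]
ee_rot: [0.0, 0.766, 0.643, 0.0]
force: [-3.5, 0.9, 10.6]
grip_width: 0.322
grip_force: 32.1
```

Emit:
step_arm([
  [[0,0,-0.05],[0,0,0],40],
  [[0,0,-0.05],[0,0,0],60],
  [[0,0,-0.05],[0,0,0],100],
  [[0,0,-0.05],[0,0,0],100],
  [[0,0,-3],[0,0,0],100],
  [[0,0,-8],[0,0,0],100],
  [[0,0,-8],[0,0,-10],100],
  [[0,0,-8],[0,0,-20],100],
])

```text
time_s: 13.7
eef_pos: [420.4, 20.4, 129.2]
ee_rot: [0.001, 0.64, 0.768, 0.0]
force: [-0.8, -0.1, -0.2]
grip_width: 1.0
grip_force: 0.0
```

Emit:
step_arm([
  [[0,0,0],[0,0,-10],100],
  [[0,0,0],[0,0,-20],100],
  [[0,0,0],[0,0,-30],100],
  [[0,0,0],[0,0,-40],100],
  [[0,0,0],[0,0,-50],100],
  [[0,0,0],[0,0,-60],100],
  [[0,0,0],[0,0,-70],100],
  [[0,0,0],[0,0,-70],100],
])

```text
time_s: 14.7
eef_pos: [420.3, 20.4, 128.8]
ee_rot: [-0.0, 0.088, 0.996, -0.0]
force: [0.2, 0.1, 0.9]
grip_width: 0.998
grip_force: 0.0
```

Run:
```python
from h import *
go([420.3,20.4,50],80)
d=save('wrist','w3'); go([420.3,20.4,50],80)
g=cv2.cvtColor(d['img'],7); print(proj(d,[[420.3,20.4,86]]))
```

```text
pos [420.3  20.4 128.8] tool y yaw 79.9 shift [-0.    0.    7.88] tilt 0.0 J6 -1.63 t 14.7
turn z -0.1
pos [420.3  20.4 128.7] tool y yaw 79.8 shift [-0.01  0.    7.87] tilt 0.01 J6 -1.62 t 14.75
turn z -0.2
[[252.56266962 218.07813484]]
```

View pics/w3.png

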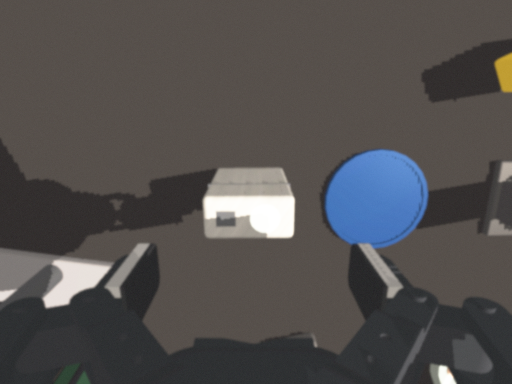

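The torch stands upright, its top face spanning (205–295, 197–237) and square between the fingers. I descend and grip the narrow ends.

Emit:
step_arm([
  [[0,0,4],[0,0,0],100],
  [[0,0,7.6],[0,0,0],100],
  [[0,0,7.6],[0,0,0],80],
  [[0,0,7.6],[0,0,0],70],
  [[0,0,7.6],[0,0,0],60],
  [[0,0,7.6],[0,0,0],45],
  [[0,0,7.6],[0,0,0],45],
  [[0,0,7.6],[0,0,0],45],
])

```text
time_s: 15.75
eef_pos: [421.2, 20.2, 54.2]
ee_rot: [0.001, 0.087, 0.996, -0.0]
force: [-1.2, -1.2, 7.7]
grip_width: 0.65
grip_force: 34.5
```

Emit:
step_arm([
  [[0,0,-1],[0,0,0],45],
  [[0,0,-4],[0,0,0],45],
  [[0,0,-8],[0,0,0],45],
  [[0,0,-13],[0,0,0],45],
  [[0,0,-18],[0,0,0],45],
  [[0,0,-21],[0,0,0],45],
  [[0,0,-21],[0,0,0],45],
])

```text
time_s: 16.62
eef_pos: [420.7, 20.4, 265.0]
ee_rot: [0.002, 0.087, 0.996, -0.0]
force: [-0.9, -0.1, -2.7]
grip_width: 0.651
grip_force: 34.2
```

Run:
```python
from h import *
print(pose()[2]['force'])
yaw=np.radians(-16.5); b=np.array([471.3,-178.8])+120*np.array([np.cos(yaw),np.sin(yaw)]); print(b)
go([*b,260],-16.5)
```

```text
[-0.93503516 -0.11265089 -2.67544031]
[ 586.35836818 -212.88184136]
pos [420.7  20.4 265. ] tool y yaw 80.0 shift [-20.35 -20.1    0.6 ] tilt 0.27 J6 -1.63 t 16.625
turn z -83.5
```

Run:
```python
from h import *
go([563,-280,266],-16.5)
```

```text
pos [420.7  20.4 265. ] tool y yaw 80.0 shift [-1.922e+01 -2.711e+01 -1.000e-02] tilt 0.27 J6 -1.63 t 16.625
turn z -83.5
```

Emit:
step_arm([
  [[-2,-3,0],[0,0,10],45],
  [[-4,-6,0],[0,0,20],45],
  [[-6,-9,0],[0,0,30],45],
  [[-8,-12,0],[0,0,40],45],
  [[-10,-15,0],[0,0,50],45],
  [[-12,-18,0],[0,0,60],45],
  [[-14,-21,0],[0,0,70],45],
  [[-16,-24,0],[0,0,80],45],
])

```text
time_s: 17.62
eef_pos: [536.2, -244.5, 261.1]
ee_rot: [-0.001, 0.709, 0.705, -0.0]
force: [0.4, -0.3, -2.0]
grip_width: 0.651
grip_force: 34.1
```

Run:
```python
from h import *
go([563,-280,266],-16.5)
```

```text
pos [ 536.2 -244.5  261.1] tool y yaw -0.3 shift [-3.54  2.7  -0.5 ] tilt 0.16 J6 -0.62 t 17.625
turn z 16.2
```

Emit:
step_arm([
  [[-1.8,1.3,-0.3],[0,0,8],45],
  [[-3.5,2.7,-0.5],[0,0,16.2],45],
  [[-3.5,2.7,-0.5],[0,0,16.2],45],
  [[-3.5,2.7,-0.5],[0,0,16.2],45],
])

```text
time_s: 18.12
eef_pos: [562.8, -278.0, 266.8]
ee_rot: [-0.001, 0.799, 0.602, -0.0]
force: [-0.0, 0.1, -1.3]
grip_width: 0.649
grip_force: 34.1
```

Run:
```python
from h import *
d=save('wrist','w4'); go([586.4,-212.9,266],-16.5)
yaw=np.radians(-16.5); b=np.array([471.3,-178.8]); ex=np.array([np.cos(yaw),np.sin(yaw)]); ey=np.array([-ex[1],ex[0]])
P=[[*(b+120*ex+x*ex+y*ey),z] for x,y,z in ((0,0,10),(-85,22,50),(85,22,50),(-85,-22,50),(85,-22,50))]; print(proj(d,P))
```

```text
pos [ 562.9 -278.   267.3] tool y yaw -16.1 shift [6.9  0.46 0.13] tilt 0.07 J6 -0.36 t 18.175
turn z 0.4
[[258.23035863 100.06745538]
 [179.05434684  78.60620886]
 [338.68352069  80.0518137 ]
 [180.92888154 120.49478551]
 [335.84118127 121.8593361 ]]
```

View pics/w4.png

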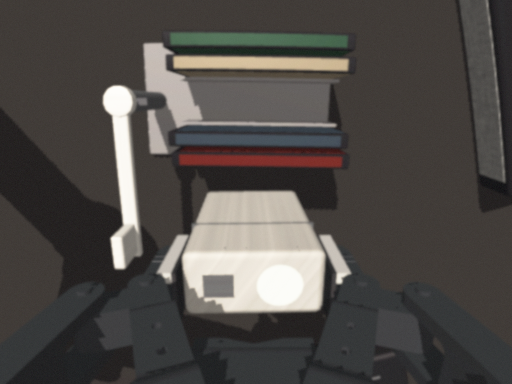

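The bay lies between fin tops at about row 79 (columns 186–338) and row 124 (178–336), close to the prediction. The bar is open at left, and the torch hangs level in the grip. I refine the yaw and centre numerically.

Run:
```python
from h import *
d=load('w4'); g=cv2.cvtColor(cv2.imread('pics/w4.png'),6).astype(float)
for u in (200,230,260,290,320): print(u,g[70:90,u].astype(int).tolist(), g[118:132,u].astype(int).tolist())
```

```text
200 [50, 62, 73, 77, 76, 77, 84, 93, 97, 91, 87, 88, 93, 98, 96, 96, 96, 98, 96, 97] [173, 158, 134, 137, 162, 168, 140, 96, 66, 61, 60, 61, 60, 52]
230 [55, 62, 76, 76, 77, 78, 84, 90, 100, 96, 89, 87, 93, 95, 98, 100, 97, 99, 96, 97] [98, 94, 99, 123, 158, 172, 156, 112, 73, 62, 62, 59, 58, 52]
260 [57, 51, 59, 70, 75, 77, 79, 87, 95, 96, 92, 87, 89, 95, 98, 97, 98, 97, 99, 98] [96, 95, 92, 96, 131, 164, 166, 135, 93, 68, 62, 61, 62, 54]
290 [75, 48, 57, 72, 76, 75, 77, 83, 89, 98, 97, 89, 87, 90, 96, 98, 100, 97, 100, 99] [98, 97, 94, 97, 127, 161, 174, 155, 108, 71, 63, 61, 62, 59]
320 [111, 60, 51, 60, 73, 76, 77, 78, 85, 94, 98, 92, 85, 88, 95, 98, 98, 98, 98, 96] [97, 96, 93, 94, 113, 150, 171, 163, 127, 84, 65, 60, 62, 60]
```

Run:
```python
from h import *
d=load('w4')
U=[atz(d,u,v,50) for u,v in ((200,78),(230,78.4),(260,78.7),(290,79.3),(320,79.9))]
L=[atz(d,u,v,50) for u,v in ((200,122.8),(230,123),(260,123.6),(290,124),(320,124.3))]
for S in (U,L): S=np.array(S); s,c=np.polyfit(S[:,0],S[:,1],1); print(np.degrees(np.arctan(s)),'y at x=586:',s*586+c)
for p in ((338,79.5),(336,124.5)): print('right end',atz(d,*p,50))
```

```text
-16.855283351672753 y at x=586: -189.6041764850751
-16.748822737429652 y at x=586: -238.59091931470462
right end [ 673.5220694  -215.18212696   50.        ]
right end [ 661.16356231 -260.96588387   50.        ]
```

Run:
```python
from h import *
go([586,-214,64],-16.8)
```

```text
pos [ 562.9 -278.   267.3] tool y yaw -16.1 shift [ 6.78  0.48 20.33] tilt 0.07 J6 -0.36 t 18.175
turn z 0.7
```

Emit:
step_arm([
  [[3,0.2,0],[0,0,0.7],45],
  [[6,0.4,0],[0,0,0.7],45],
  [[6.8,0.5,0],[0,0,0.7],45],
  [[6.8,0.5,2],[0,0,0.7],45],
  [[6.8,0.5,5],[0,0,0.7],45],
  [[6.8,0.5,7],[0,0,0.7],45],
  [[6.8,0.5,7],[0,0,0.7],45],
])

```text
time_s: 19.05
eef_pos: [586.2, -214.7, 196.5]
ee_rot: [-0.001, 0.803, 0.596, -0.001]
force: [0.3, -0.2, -1.5]
grip_width: 0.656
grip_force: 34.1
```

Run:
```python
from h import *
go([586,-214,64],-16.8)
```

```text
pos [ 586.2 -214.7  196.5] tool y yaw -16.9 shift [ 0.06  0.   13.25] tilt 0.18 J6 -0.24 t 19.05
turn z -0.1
```

Emit:
step_arm([
  [[0.1,0,3],[0,0,0],45],
  [[0.1,0,6],[0,0,0],45],
  [[0.1,0,9],[0,0,0],45],
  [[0.1,0,11],[0,0,0],45],
  [[0.1,0,12],[0,0,0],45],
  [[0.1,0,12.3],[0,0,0],45],
  [[0.1,0,12.5],[0,0,0],45],
  [[0.1,0,12.5],[0,0,0],45],
])

```text
time_s: 20.05
eef_pos: [587.6, -214.0, 73.4]
ee_rot: [0.0, 0.803, 0.596, 0.0]
force: [0.2, -0.2, -2.0]
grip_width: 0.652
grip_force: 34.1
```

Emit:
step_arm([
  [[0,0,0.3],[0,0,0],45],
  [[0,0,0.5],[0,0,0],45],
  [[0,0,0.7],[0,0,0],45],
  [[0,0,0.7],[0,0,0],45],
])

```text
time_s: 20.55
eef_pos: [587.2, -213.8, 65.6]
ee_rot: [-0.0, 0.803, 0.596, -0.0]
force: [0.4, -0.3, -2.4]
grip_width: 0.65
grip_force: 34.1
```

Emit:
step_arm([
  [[0,0,0.05],[0,0,0],45],
  [[0,0,0.1],[0,0,0],45],
  [[0,0,0.1],[0,0,0],45],
])

```text
time_s: 20.92
eef_pos: [587.3, -213.8, 64.8]
ee_rot: [-0.0, 0.803, 0.596, -0.0]
force: [-0.1, 0.1, -1.6]
grip_width: 0.651
grip_force: 34.1
```

Emit:
step_arm([
  [[0,0,0.05],[0,0,0],45],
  [[0,0,0.1],[0,0,0],45],
  [[0,0,0.1],[0,0,0],45],
])

```text
time_s: 21.3
eef_pos: [587.4, -213.9, 64.3]
ee_rot: [0.0, 0.803, 0.596, 0.0]
force: [-2.6, 0.8, 4.3]
grip_width: 0.651
grip_force: 34.5
```

Emit:
step_arm([
  [[0,0,0.03],[0,0,0],45],
  [[0,0,0],[0,0,0],70],
  [[0,0,0],[0,0,0],85],
  [[0,0,0],[0,0,0],95],
  [[0,0,0],[0,0,0],95],
  [[0,0,-2],[0,0,0],95],
  [[0,0,-7],[0,0,0],95],
  [[0,0,-13],[0,0,0],95],
])

```text
time_s: 22.3
eef_pos: [586.9, -213.6, 194.5]
ee_rot: [-0.001, 0.803, 0.596, -0.0]
force: [-0.1, 0.7, 0.3]
grip_width: 0.95
grip_force: 0.0
```

Run:
```python
from h import *
go([434.4,-300.5,240],-16.8)
d=save('wrist','w5')
print(proj(d,[[587,-214,96]]))
```

```text
pos [ 586.9 -213.6  194.5] tool y yaw -16.9 shift [-12.74 -12.07  -4.53] tilt 0.12 J6 -0.24 t 22.3
turn z -0.1
[[254.70797022 192.92021961]]
```

View pics/w5.png

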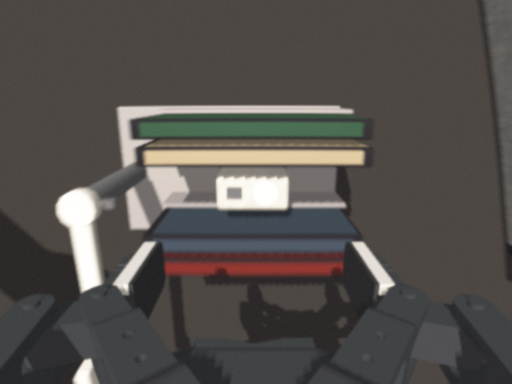

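The torch stands in the middle of the bay with its top at (253,192), as predicted, and the cases are undisturbed. Back to the tab.

Emit:
step_arm([
  [[0,0,-4.5],[0,0,0],80],
  [[-5,-4.5,-4.5],[0,0,0],60],
  [[-9,-8.5,-4.5],[0,0,0],60],
  [[-12.7,-12.1,-4.5],[0,0,0],60],
  [[-12.7,-12.1,-4.5],[0,0,0],60],
  [[-12.7,-12.1,0],[0,0,0],60],
  [[-12.7,-12.1,3],[0,0,0],60],
  [[-12.7,-12.1,5.2],[0,0,0],60],
])

```text
time_s: 23.35
eef_pos: [435.2, -299.5, 140.3]
ee_rot: [-0.001, 0.803, 0.596, 0.0]
force: [-0.0, -0.4, 0.2]
grip_width: 0.599
grip_force: 0.0
```

Emit:
step_arm([
  [[0,0,0],[0,0,0],40],
  [[0,0,0],[0,0,0],0],
  [[0,0,0],[0,0,0],0],
  [[0,0,0],[0,0,0],0],
  [[0,0,0],[0,0,0],0],
], squeeze=20)

```text
time_s: 23.98
eef_pos: [435.2, -300.4, 142.9]
ee_rot: [0.001, 0.803, 0.596, 0.0]
force: [0.9, 2.0, 7.1]
grip_width: 0.111
grip_force: 24.5
```

Run:
```python
from arc import *
arc(-62,8)
```

```text
r 126.88984970347825 a0 -106.54443748611102 tool y -16.878523865459698 0.11081676657428946 [0.91829806 1.9735206  7.06542985] 24.474327564239502
[[np.float64(0.1), np.float64(1.2), 0], [0, 0, np.float64(-5.6)]]
[[np.float64(0.3), np.float64(2.4), 0], [0, 0, np.float64(-11.1)]]
[[np.float64(0.6), np.float64(3.6), 0], [0, 0, np.float64(-16.7)]]
[[np.float64(1.0), np.float64(4.8), 0], [0, 0, np.float64(-22.3)]]
[[np.float64(1.5), np.float64(5.9), 0], [0, 0, np.float64(-27.8)]]
[[np.float64(2.1), np.float64(7.0), 0], [0, 0, np.float64(-33.4)]]
[[np.float64(2.9), np.float64(8.0), 0], [0, 0, np.float64(-39.0)]]
[[np.float64(3.7), np.float64(8.9), 0], [0, 0, np.float64(-44.5)]]
```

Emit:
step_arm([
  [[0.1,1.2,0],[0,0,-5.6],0],
  [[0.3,2.4,0],[0,0,-11.1],0],
  [[0.6,3.6,0],[0,0,-16.7],0],
  [[1.0,4.8,0],[0,0,-22.3],0],
  [[1.5,5.9,0],[0,0,-27.8],0],
  [[2.1,7.0,0],[0,0,-33.4],0],
  [[2.9,8.0,0],[0,0,-39],0],
  [[3.7,8.9,0],[0,0,-44.5],0],
])

```text
time_s: 24.98
eef_pos: [530.8, -290.9, 142.9]
ee_rot: [0.0, 0.516, 0.856, -0.0]
force: [-4.0, 0.8, 8.3]
grip_width: 0.113
grip_force: 24.7
```

Run:
```python
from arc import *
arc(-17,8)
```

```text
r 126.91730701113076 a0 -62.01798189574616 tool y 27.818135652317178 0.11263059289422732 [-4.01524803  0.7518273   8.27710009] 24.729277789592743
[[np.float64(0.1), np.float64(1.2), 0], [0, 0, np.float64(-5.6)]]
[[np.float64(0.3), np.float64(2.5), 0], [0, 0, np.float64(-11.3)]]
[[np.float64(0.6), np.float64(3.7), 0], [0, 0, np.float64(-16.9)]]
[[np.float64(1.0), np.float64(4.9), 0], [0, 0, np.float64(-22.5)]]
[[np.float64(1.5), np.float64(6.0), 0], [0, 0, np.float64(-28.1)]]
[[np.float64(2.2), np.float64(7.0), 0], [0, 0, np.float64(-33.8)]]
[[np.float64(2.9), np.float64(8.0), 0], [0, 0, np.float64(-39.4)]]
[[np.float64(3.7), np.float64(9.0), 0], [0, 0, np.float64(-45.0)]]
```

Emit:
step_arm([
  [[0.1,1.2,0],[0,0,-5.6],0],
  [[0.3,2.5,0],[0,0,-11.3],0],
  [[0.6,3.7,0],[0,0,-16.9],0],
  [[1.0,4.9,0],[0,0,-22.5],0],
  [[1.5,6.0,0],[0,0,-28.1],0],
  [[2.2,7.0,0],[0,0,-33.8],0],
  [[2.9,8.0,0],[0,0,-39.4],0],
  [[3.7,9.0,0],[0,0,-44.5],0],
])

```text
time_s: 25.98
eef_pos: [592.0, -216.3, 142.8]
ee_rot: [-0.002, 0.154, 0.988, -0.001]
force: [-15.9, 1.0, 10.1]
grip_width: 0.113
grip_force: 27.3
```

Emit:
step_arm([
  [[0,0.2,0],[0,0,-1],0],
  [[0,0.3,0],[0,0,-1.5],0],
  [[0,0.3,0],[0,0,-1.5],0],
])

```text
time_s: 26.35
eef_pos: [592.0, -216.2, 142.8]
ee_rot: [-0.002, 0.143, 0.99, -0.003]
force: [-14.6, -10.3, 8.5]
grip_width: 0.111
grip_force: 25.1
```

Run:
```python
from arc import *
arc(-14,1)
```

```text
r 126.41510823377489 a0 -17.227532017118534 tool y 73.51101409766238 0.11058149912956433 [-14.60653986 -10.30748791   8.45712496] 25.108256936073303
[[np.float64(0.0), np.float64(0.7), 0], [0, 0, np.float64(-3.2)]]
```

Emit:
step_arm([
  [[0,0.3,0],[0,0,0],0],
  [[0,0.3,0],[0,0,0],0],
])

```text
time_s: 26.6
eef_pos: [592.1, -216.0, 142.9]
ee_rot: [-0.002, 0.144, 0.99, -0.005]
force: [-19.9, -22.1, 6.7]
grip_width: 0.111
grip_force: 25.8
```

Run:
```python
from arc import *
arc(-14,1)
```

```text
r 126.39312953060198 a0 -17.13363684663806 tool y 73.45726128013116 0.11110929774998006 [-19.90820409 -22.05129689   6.71845124] 25.753114968538284
[[np.float64(0.0), np.float64(0.7), 0], [0, 0, np.float64(-3.1)]]
```

Emit:
step_arm([
  [[0,-0.3,0],[0,0,0],0],
  [[0,-0.3,0],[0,0,0],30],
  [[0,-0.3,0],[0,0,0],50],
  [[0,-0.3,0],[0,0,0],50],
  [[0,-0.3,-4],[0,0,0],50],
  [[0,-0.3,-9],[0,0,0],50],
  [[0,-0.3,-14],[0,0,0],50],
])

```text
time_s: 27.48
eef_pos: [594.0, -212.9, 283.3]
ee_rot: [-0.0, 0.142, 0.99, 0.0]
force: [0.4, -0.1, 0.3]
grip_width: 0.499
grip_force: 0.0
```

Run:
```python
from h import *
d=save('wrist','w6'); s=save('top','t6')
a=cv2.imread('pics/w6.png')[:,:]; b=cv2.imread('pics/t6.png')[100:240,90:440]; b=cv2.resize(b,(700,280),interpolation=cv2.INTER_CUBIC)
a=cv2.copyMakeBorder(cv2.resize(a,(420,315)),0,0,0,280,cv2.BORDER_CONSTANT); cv2.imwrite('pics/f.png',np.vstack([a,b]))
go([0,0,0])
```

```text
pos [ 595.4 -213.6  287.9] tool y yaw 73.6 shift [63.44  3.81 28.14] tilt 0.59 J6 -1.81 t 27.575
```

View pics/f.png

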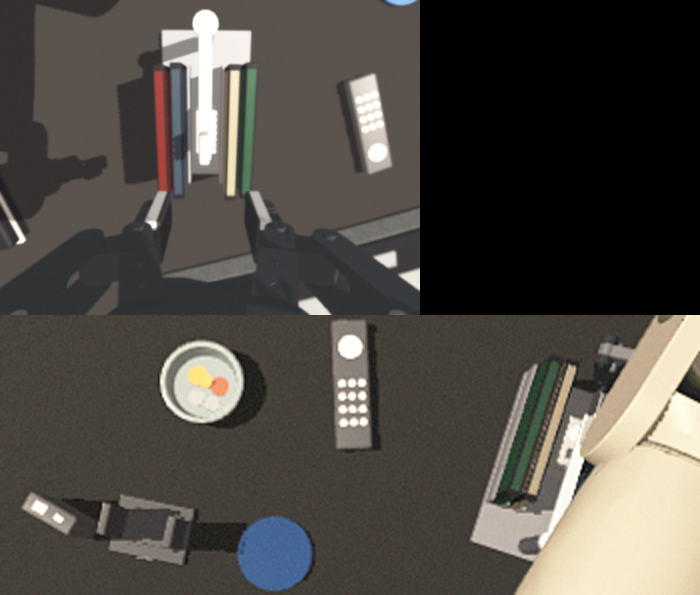

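The bar lies along the bay from the hub (206,20) to its tip (205,160), parallel to the cases and over the torch. The cradle is empty, and the bystanders are in place. I hand in.

```bash
python3 -c "
from rig import ctrl
print(ctrl.finish_job())"
```

```text
the job is handed in; nothing more can be done
None
```

I handed the job in at about 28 s on the robot's clock: the torch stands upright mid-bay, the bar is back on its closed stop over it, and the last pictures show nothing else disturbed.

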